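Hold the centrifuge lid half-way to its lock

ROBOT

A 6-joint arm with a two-finger parallel gripper is mounted at the origin on the work surface. World frame = base frame: x ahead of the robot, y to its left, z up, the work surface at z = 0. Lengths are in m, angles in rad, forces in N, time in s.
With the tool pointing down it reaches from about 0.25 to 0.775 m from the base axis. Payload 4 kg.
Tool frame: the origin (TCP) lies between the finger pads, 19 mm behind the fingertips; this is the grasp point; z points along the fingers, y is the line along which they close (so a half turn about z gives the same grasp; the last joint's range is limited). The gripper opens to 94 mm and grips with 3 to 60 N. Pads are 16 mm wide; open, the fingers measure 119 mm over their backs; the gripper's body (75 mm by 177 mm) begins 78 mm behind the grasp point.
Start: joints at [1.003, 0.087, 1.371, -0, 1.684, -0.103], TCP at [0.247, 0.492, 0.224] pointing down, gripper open.
Joint ranges: [-3.1, 3.1], [-0.76, 2.03], [0.27, 2.55], [-1.08, 4.22], [0.17, 2.65], [-2.57, 2.57]. Speed limits (rad/s): [2.79, 2.79, 3.14, 3.14, 3.14, 3.14].

INTERFACE

Orientations are given as [roll, pitch, yaw] about the fixed x, y, z axes, in that order (R = Rz(yaw) Ry(pitch) Rx(roll)).
In Python, from bench import robot gives the robot as it stands.
- The arm moves only by the tool arm_command, never from a script. Its argument "targets" is one flat list of numbers, 7 for each row, row after row: the turn, a rotation vector about the tool's x, y, z in degrees, then the shift along the tool's x, y, z in mm, then the closure, from -1 (fully open) to 1 (shut). In form: [ax, ay, az, x, y, z, hand, ax, ay, az, x, y, z, hand, ...]. A call has 1 to 20 rows; each row is the pose to reach, as a shift and turn from the pose commanded when the call began, along the tool's axes at that moment; what a row does not reach only later rows make up. A row lasts 1/10 s, in which the tool goes at most 50 mm and 8.59 degrees, less where a joint would pass 70% of its speed; a pose out of reach is approached as far as the arm can. A call with a gripper value outside its range is refused whole. The fingers move at their own pace and stop on an object; the grip force is fixed at half the most. Time passes only in rows, so rows that repeat a pose let the fingers close. It gives the time, the measured TCP pose, the force, the opening and the grip force at its end, in the units of the state.
- robot.get_obs(): the state, without advancing time (a new reading comes with each control period).
- robot.snapshot(name): name is "scene" or "top" or "wrist"; returns a dict with "color" (480x640x3 uint8, red, green, blue), "range_z" (480x640 float32, m along the optical axis (not along the pixel's ray), 0 where there is no reading), "fx", "fy", "cx", "cy" (pixels), "T" (4x4, takes a point from camera to world coordinates); the wrist camera has in their place "T_tool_cam" (4x4, takes a point from camera to tool coordinates, whose origin is the TCP and whose axes are the flange's). Camera axes: x right, y down, z forward; pixel columns grow to the right and rows downward; lengths in m; the calibration is good to about 2 mm. A picture is of the moment at which its call begins: read the wrist's pose just before it.
- robot.close_job(): hands the job in; it is judged then, once.
The state is a dict: "time": time; "joint_positions": joint angles; "qvel": joint speeds; "joint_torque": joint torques, N m; "tool_pos": TCP position; "ee_rot": TCP orientation; "wrist_force": force on the tool from outside, world axes, zero at the start; "wrist_torque": the same for the moment, N m; "width": finger opening in m; "finger_force": force on a finger pad.
Only numpy, scipy, OpenCV 4.12 (cv2) and the standard library are available. Lean on these libraries where they do the work, as an engineer would, in place of code of your own. Each camera call takes 0.05 s, during which the arm holds its last target. There are 200 camera calls.

TASK

The bench centrifuge is due its lid-interlock check: take the grey bayonet lid out of the blue parts tray by its orange grip and seat it in the centrifuge's mouth, its two lugs down through the two slots, until the lid lies on the black collar. Then turn it clockwise (seen from above) until its white pointers stand at the yellow marks, half-way to the red marks, without ever letting it click locked, and finish while holding it still there against the return spring: do not let go. Do not shove or knock over the other things on the bench and in the tray.

Things in the scene. Friction and masses are not known exactly. Their poses are not given: they have to be found in the camera images.
- lid: grey bayonet lid, about 180 g, upright in the tray; origin centre of underside, z up. Plug 76 mm across, z 0-16 mm, chamfered foot; two lugs at its foot at +x and -x, 13 mm wide, out to 47 mm from the axis, z 0-6 mm; disc 116 mm across, z 16-22 mm, with white pointers over the lugs. Half-turn symmetric: fits either way round
- lid_grip (a point): on the lid's axis, 43 mm above its origin, in the orange bar grip on the disc: bar 64 mm long along the lid's x, 18 mm wide along y, z 22 to 54 mm. A good TCP point for a grasp from above, fingers closing along the lid's y (fingertips then 2 mm over the disc)
- tray: blue open tray fixed to the bench, 200 mm (x) by 270 mm (y), 45 mm high, walls and floor 5 mm; origin under its centre
- centrifuge: white round bench centrifuge with black collar, fixed to the bench, 160 mm across, 130 mm high; origin centre of underside, z up; black panel on its -x side. On the collar, outside the lid, marks in pairs across the mouth: white at the slots (lid enters), yellow 45 degrees clockwise seen from above (half-way), red 90 degrees clockwise (locked)
- mouth (a point): centre of the mouth at the collar top, 130 mm up; x runs through the two slots and white marks, z up. Bore 80 mm across, slots at +x and -x 20 mm wide, out to 51 mm from the axis, flange 8 mm thick; the lugs go down the slots, then turn under the flange. Seated, the disc lies on the collar, the lid's origin 16 mm below this point; once turned it can rise 2 mm at most
- half_mark (a point): same point as the mouth, turned 45 degrees clockwise seen from above: its x axis runs through the two yellow marks. The lid's x must line up with it, either way round
- lock_ring (a joint): sprung ring hidden under the flange, pushed clockwise by the lid's lugs, rad: 0 at rest; the lid's turn from the white marks less about 0.08 of play, so 0.70 with the lid at yellow, 1.49 at red. Pushes back 0.06 N m at the start, 0.10 half-way, 0.15 at the end. Two spring plungers are felt from 1.0 rad of turn on and snap behind the lugs at the lock
- adapter: bystander: red tube adapter, a small cup 30 mm across and 40 mm high standing in the tray beside the lid; origin under its centre
- tube_rack: bystander: blue tube rack 110 (x) by 60 (y) by 45 mm with two capped tubes to 94 mm height; origin under its centre
- stain_bottle: bystander: amber bottle 38 mm across, 75 mm high; origin under its centre
Not all that is in view belongs to the job. There is more than one size of the lid; the job needs the larger.

How it is judged:
On the way, in this order (a step that is already met when the one before it is completed fails the run):
1. the lid is lifted clear out of the tray in the gripper (height (world z) of lid above 0.07 m and contact force between the fingers and lid above 1 N and contact force between lid and tray below 0.05 N), for 0.1 s.
2. the lid is seated in the mouth, lugs down through the slots (z of lid in the frame of mouth below -0.0125 m and horizontal distance between lid and mouth below 0.005 m and angle between lid's own z axis and vertical below 0.08 rad), for 0.1 s.
At the end, for the whole second after the job is handed in: the lid is in the mouth (origin at least 12.5 mm below the collar top, within 5 mm of the axis, level within 0.08 rad), its pointers within 0.17 rad (10 degrees) of the yellow marks with the spring ring pushed round (over 0.45 rad), still, and gripped by the fingers (over 1.5 N) (all of step 2 and angle between the x axis of lid and the x axis of half_mark, either way round below 0.17 rad and value of joint lock_ring above 0.45 rad and contact force between the fingers and lid above 1.5 N and angular speed of lid below 0.15 rad/s); the arm keeps its last pose, push and grip.
It fails at once if the lid clicks locked (ring past 1.36 rad) (value of joint lock_ring above 1.36 rad).
It fails at once if the red adapter is shoved (over 30 mm) or tipped over (distance of adapter from where it was at the start of the episode above 0.03 m or angle between adapter's own z axis and vertical above 0.5 rad).
It fails at once if the tube rack is shoved (over 30 mm) or tipped over (distance of tube_rack from where it was at the start of the episode above 0.03 m or angle between tube_rack's own z axis and vertical above 0.5 rad).
It fails at once if the stain bottle is shoved (over 30 mm) or tipped over (distance of stain_bottle from where it was at the start of the episode above 0.03 m or angle between stain_bottle's own z axis and vertical above 0.5 rad).
It also fails if it takes over 51 s, if anything falls off the work surface, if the arm or the gripper's body presses on something with over 40 N, if the wrist force passes 120 N, or if a joint passes its speed limit or range.

## Working session

There is one attempt and no reset: what is moved stays moved. The work goes in short steps, Python scripts to look and compute and a tool call to move; the robot and the scene stay as the last step left them, time stands still between calls to the robot, and variables do not carry over. Pictures are saved under pics/ and viewed, at most 10 in all, crops included, and the job is handed in when it is done.

Besides the shell and the picture viewer there is one more tool, called after "Call:" by a JSON object that holds its "method" and its "body". arm_command: Moves the arm, as the interface text tells. Its arguments: {"type":"object","properties":{"targets":{"type":"array"}},"required":["targets"]}

```bash
ls; mkdir -p pics
cat > h.py <<'E'
import numpy as np, cv2
from bench import robot
def save(n,f):
    s=robot.snapshot(n); cv2.imwrite(f,s["color"][:,:,::-1]); np.savez(f[:-3]+"npz",**s); return s
def cloud(s,T=None):
    T=s["T"] if T is None else T
    z=s["range_z"]; v,u=np.mgrid[:z.shape[0],:z.shape[1]]
    p=np.stack([(u-s["cx"])*z/s["fx"],(v-s["cy"])*z/s["fy"],z],-1)
    return p@T[:3,:3].T+T[:3,3]
E
python3 - <<'E'
from h import *
o=robot.get_obs(); print(o)
s=save("top","pics/top.png"); save("scene","pics/scene.png")
print(s["T"],s["fx"])
E
```

```text
pics
{'time': 0.0, 'joint_positions': array([ 1.00288595e+00,  8.79458914e-02,  1.37224608e+00, -8.70985282e-06,
        1.68359235e+00, -1.03093376e-01]), 'qvel': array([ 0.00062443, -0.00135488, -0.00057573, -0.00031193,  0.00019591,
        0.00043703]), 'joint_torque': array([-4.67530608e-04, -3.40190864e+01, -3.02424145e+01,  7.15427916e-02,
        3.32187396e-02, -1.74462739e-04]), 'tool_pos': array([0.24627198, 0.49121573, 0.22311326]), 'ee_rot': array([-3.13941173e+00, -2.16935780e-04,  2.67677444e+00]), 'wrist_force': array([-0.70932903,  0.34558402,  0.28251327]), 'wrist_torque': array([ 0.00285895, -0.03623036, -0.0281415 ]), 'finger_force': 0.0, 'width': 0.09367540600696746}
[[-0.07118748 -0.97687659  0.20160472  0.28254576]
 [-0.99744486  0.06849967 -0.02028655  0.04169678]
 [ 0.0060076  -0.20253374 -0.97925686  1.0483602 ]
 [ 0.          0.          0.          1.        ]] 456.9307611162878
```

View pics/top.png

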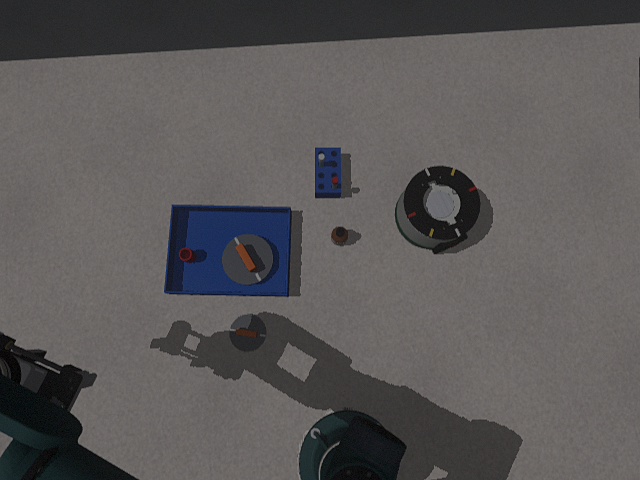

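View pics/scene.png

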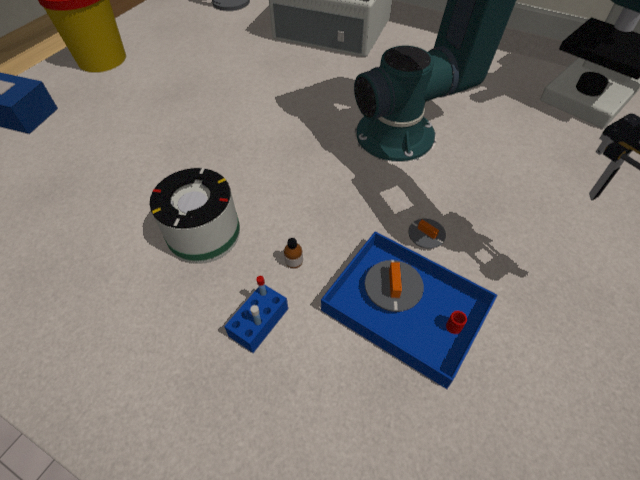

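Two grey lids with orange grips appear in the top view: one in the tray at (247,258), about 52 px across, and one on the bench at (248,333), about 37 px. The tray lid fits: it is larger and lies in the blue tray. The centrifuge is at (441,205), with white marks at (429,172) and (459,233). I'll confirm in a crop and measure.

```bash
cat > m.py <<'E'
from h import *
s=dict(np.load("pics/top.npz")); P=cloud(s); c=s["color"].astype(int); hsv=cv2.cvtColor(s["color"],cv2.COLOR_RGB2HSV)
cr=s["color"][190:370,150:500,::-1]; cv2.imwrite("pics/crop.png",cv2.resize(cr,None,fx=2.25,fy=2.25,interpolation=cv2.INTER_CUBIC))
def comp(m,x0,x1,y0,y1):
    k=np.zeros(m.shape,bool); k[y0:y1,x0:x1]=1; return m&k&(s["range_z"]>0)
org=(hsv[...,0]>=5)&(hsv[...,0]<20)&(hsv[...,1]>150)&(hsv[...,2]>90)
for name,b in dict(big=(215,280,230,290),small=(225,275,312,355)).items():
    m=comp(org,*b); Q=P[m]; zt=np.percentile(Q[:,2],90); t=Q[Q[:,2]>zt-.008]
    (cx,cy),wh,a=cv2.minAreaRect((t[:,:2]*1000).astype(np.float32))
    d=np.linalg.svd(t[:,:2]-t[:,:2].mean(0),full_matrices=False)[2][0]
    print(name,len(t),"z",zt,"c",t.mean(0),cx,cy,wh,"ang",np.degrees(np.arctan2(d[1],d[0])))
    # disc
    z0=zt-.032; k=np.zeros(m.shape,bool);k[b[2]:b[3],b[0]:b[1]]=1
    D=P[k&(abs(P[...,2]-z0)<.005)&(c.max(-1)-c.min(-1)<40)]
    (x,y),r=cv2.minEnclosingCircle((D[:,:2]*1000).astype(np.float32)); print(" disc",x,y,r)
K=np.zeros(c.shape[:2],bool);K[155:260,385:490]=1
C=P[K&(P[...,2]>.12)&(P[...,2]<.14)]
(x,y),r=cv2.minEnclosingCircle((C[:,:2]*1000).astype(np.float32)); print("collar",x,y,r,np.median(C[:,2]))
V=hsv[...,2];S=hsv[...,1]
zc=.13
for n,m in dict(white=(V>150)&(S<50),yellow=(hsv[...,0]>18)&(hsv[...,0]<35)&(S>100)&(V>100),red=((hsv[...,0]<8)|(hsv[...,0]>172))&(S>120)&(V>80)).items():
    m=m&K&(abs(P[...,2]-.13)<.01)
    nn,l,st,ce=cv2.connectedComponentsWithStats(m.astype(np.uint8))
    for i in range(1,nn):
        if st[i,4]>6:
            q=P[l==i].mean(0); print(n,st[i,4],ce[i].round(),(q*1000).round(1),"r",np.hypot(q[0]*1000-x,q[1]*1000-y).round(1),"ang",np.degrees(np.arctan2(q[1]*1000-y,q[0]*1000-x)).round(1))
for n,u,v in [("adapter",186,254),("rackc",328,172),("bottle",340,234),("trayTL",173,207),("trayTR",290,208),("trayBL",167,293),("trayBR",289,295)]: print(n,P[v,u].round(3))
E
python3 m.py
```

```text
big 207 z 0.06167609155343057 c [0.44537557 0.1920414  0.05930257] 445.9937438964844 192.3613739013672 (61.779056549072266, 16.332929611206055) ang -152.32534325408687
 disc 446.8740234375 191.84133911132812 57.78330612182617
small 1 z 0.03940534591952183 c [0.29190955 0.21772847 0.03940535] 291.9095458984375 217.7284698486328 (0.0, 0.0) ang 0.0
 disc 281.3675842285156 198.16526794433594 67.80142211914062
collar 522.4864501953125 -232.4500274658203 80.5670166015625 0.13058628490902174
yellow 17 [453. 171.] [ 584.  -262.8  132.5] r 68.6 ang -26.2
yellow 17 [431. 232.] [ 457.7 -202.2  131.6] r 71.5 ang 154.9
red 14 [472. 188.] [ 544.4 -298.7  131.9] r 69.7 ang -71.7
red 17 [412. 214.] [ 498.3 -167.2  130.9] r 69.6 ang 110.3
adapter [0.468 0.332 0.014]
rackc [ 0.63  -0.004  0.048]
bottle [ 0.477 -0.018  0.078]
trayTL [0.573 0.352 0.045]
trayTR [0.552 0.088 0.044]
trayBL [0.384 0.38  0.002]
trayBR [0.359 0.104 0.003]
```

View pics/crop.png

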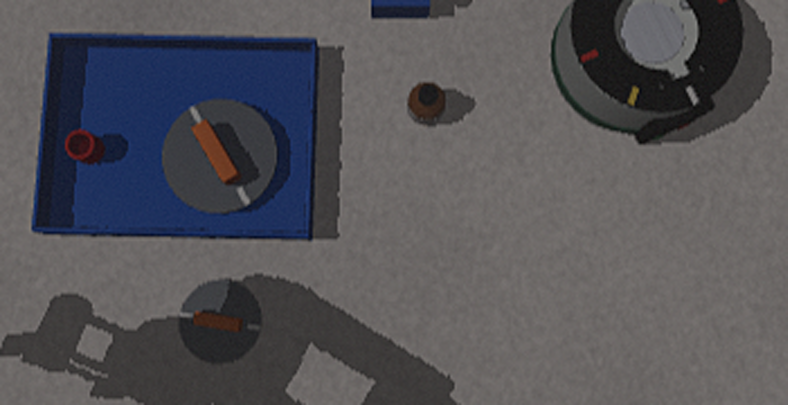

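The crop confirms it: the tray lid is 116 mm across, so it is the large one. The lid is at (0.446, 0.192) with its bar at 27.7°. The mouth is at (0.521, -0.2325), with the slots at about 19.4° and yellow at -25.6°. I'll go above the lid and look with the wrist camera.

Call:
{"method": "arm_command", "body": {"targets": [0,0,126,-312,-179,50,-1,0,0,126,-312,-179,50,-1,0,0,126,-312,-179,50,-1,0,0,126,-312,-179,50,-1,0,0,126,-312,-179,50,-1,0,0,126,-312,-179,50,-1,0,0,126,-312,-179,50,-1,0,0,126,-312,-179,50,-1,0,0,126,-312,-179,50,-1,0,0,126,-312,-179,50,-1,0,0,126,-312,-179,50,-1,0,0,126,-312,-179,50,-1,0,0,126,-312,-179,50,-1,0,0,126,-312,-179,50,-1,0,0,126,-312,-179,50,-1,0,0,126,-312,-179,50,-1,0,0,126,-312,-179,50,-1,0,0,126,-312,-179,50,-1]}}

```text
time: 1.9
tool_pos: [0.4451, 0.1918, 0.1741]
ee_rot: [-3.141, 0.0, 0.479]
wrist_force: [-0.2, 0.0, -0.2]
width: 0.0939
finger_force: 0.0
```

```bash
cat >> h.py <<'E'
from scipy.spatial.transform import Rotation as Ro
def toolT():
    o=robot.get_obs(); T=np.eye(4); T[:3,:3]=Ro.from_euler('xyz',o["ee_rot"]).as_matrix(); T[:3,3]=o["tool_pos"]; return T,o
def delta(T,pos,yaw):
    Rt=Ro.from_euler('xyz',[180,0,yaw],degrees=True)
    r=(Ro.from_matrix(T[:3,:3]).inv()*Rt).as_rotvec(degrees=True)
    return r.round(2),(T[:3,:3].T@(np.array(pos)-T[:3,3])*1000).round(1)
E
cat > w.py <<'E'
from h import *
T,o=toolT(); s=save("wrist","pics/w1.png"); P=cloud(s,T@s["T_tool_cam"])
print(o["tool_pos"],np.degrees(o["ee_rot"]))
hsv=cv2.cvtColor(s["color"],cv2.COLOR_RGB2HSV)
m=(hsv[...,0]>=5)&(hsv[...,0]<20)&(hsv[...,1]>150)&(hsv[...,2]>80)&(s["range_z"]>0)
Q=P[m]; t=Q[(abs(Q[:,2]-.059)<.006)&(np.hypot(Q[:,0]-.446,Q[:,1]-.192)<.06)]
(cx,cy),wh,a=cv2.minAreaRect((t[:,:2]*1000).astype(np.float32)); d=np.linalg.svd(t[:,:2]-t[:,:2].mean(0),full_matrices=False)[2][0]
yaw=(np.degrees(np.arctan2(d[1],d[0]))+90)%180-90
print(len(t),t.mean(0),cx,cy,wh,a,yaw)
print(delta(T,[cx/1000,cy/1000,.048],yaw))
E
python3 w.py
```

```text
[0.44508449 0.19178305 0.17410241] [-1.79991601e+02  1.74285872e-02  2.74535748e+01]
1991 [0.446654   0.19201923 0.05806847] 445.36151123046875 191.300048828125 (62.883445739746094, 16.90387535095215) 27.312965393066406 27.338837897573853
(array([-0.01,  0.02,  0.11]), array([1.000e-01, 6.000e-01, 1.261e+02]))
```

View pics/w1.png

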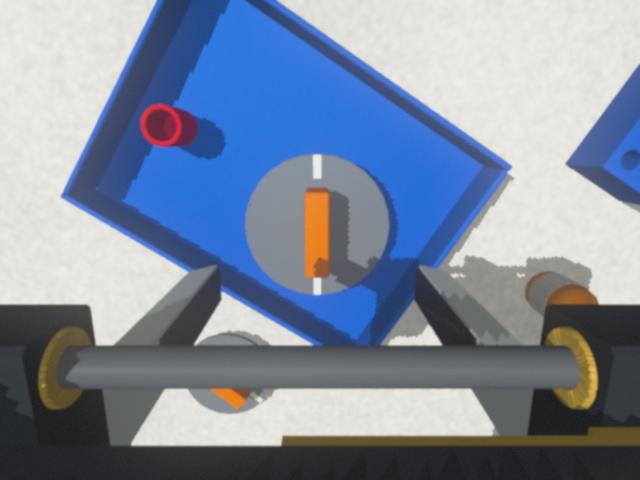

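The wrist view shows the bar centred at (317,232), aligned between the fingers. I'll descend and grip.

Call:
{"method": "arm_command", "body": {"targets": [0,0,0,0,0,40,-1,0,0,0,0,0.5,80,-1,0,0,0,0,0.5,105,-1,0,0,0,0,0.5,118,-1,0,0,0,0,0.5,125,-1,0,0,0,0,0.5,125,-1,0,0,0,0,0.5,125,1,0,0,0,0,0.5,125,1,0,0,0,0,0.5,125,1,0,0,0,0,0.5,125,1,0,0,0,0,0.5,125,1,0,0,0,0,0.5,125,1,0,0,0,0,0.5,125,1,0,0,0,0,0.5,125,1]}}

```text
time: 3.35
tool_pos: [0.4454, 0.1914, 0.0492]
ee_rot: [-3.141, 0.0, 0.478]
wrist_force: [0.2, 1.1, -0.2]
width: 0.0335
finger_force: 0.0
```

Call:
{"method": "arm_command", "body": {"targets": [0,0,0,0,0,0,1,0,0,0,0,0,0,1,0,0,0,0,0,0,1,0,0,0,0,0,0,1,0,0,0,0,0,0,1,0,0,0,0,0,0,1]}}

```text
time: 3.95
tool_pos: [0.4453, 0.1915, 0.0492]
ee_rot: [-3.141, 0.0, 0.478]
wrist_force: [-0.6, -0.5, -0.3]
width: 0.0177
finger_force: 30.0
```

Gripped at 17.7 mm opening. I'll lift and carry it to a hover over the mouth.

Call:
{"method": "arm_command", "body": {"targets": [0,0,0,0,0,-40,1,0,0,0,0,0,-85,1,0,0,0,0,0,-130,1,0,0,0,0,0,-175,1,0,0,0,0,0,-175,1,0,0,8,-12,40,-175,1,0,0,8,-25,80,-175,1,0,0,8,-37,120,-175,1,0,0,8,-50,160,-175,1,0,0,8,-62,200,-175,1,0,0,8,-75,240,-175,1,0,0,8,-87,280,-175,1,0,0,8,-100,320,-175,1,0,0,8,-112,360,-175,1,0,0,8,-122,395,-175,1,0,0,8,-127.5,411.5,-175,1,0,0,8,-127.5,411.5,-175,1,0,0,8,-127.5,411.5,-175,1,0,0,8,-127.5,411.5,-175,1]}}

```text
time: 5.85
tool_pos: [0.5212, -0.2311, 0.224]
ee_rot: [-3.14, 0.0, 0.34]
wrist_force: [0.0, 1.0, -2.1]
width: 0.0179
finger_force: 30.0
```

```bash
cat > w2.py <<'E'
from h import *
T,o=toolT(); s=save("wrist","pics/w2.png"); M=T@s["T_tool_cam"]; P=cloud(s,M)
print(o["tool_pos"],np.degrees(o["ee_rot"]),o["finger_force"])
hsv=cv2.cvtColor(s["color"],cv2.COLOR_RGB2HSV)
# pixels to collar plane z=.130
v,u=np.mgrid[:480,:640]; r=np.stack([(u-s["cx"])/s["fx"],(v-s["cy"])/s["fy"],np.ones(u.shape)],-1)@M[:3,:3].T
k=(.13-M[2,3])/r[...,2]; X=M[:3,3]+r*k[...,None]
np.save("pics/w2X.npy",X)
H,S,V=[hsv[...,i] for i in range(3)]; near=(abs(P[...,2]-.13)<.012)
for n,m in dict(white=(V>150)&(S<40),yellow=(H>18)&(H<35)&(S>100)&(V>100),red=((H<8)|(H>172))&(S>120)&(V>80)).items():
    nn,l,st,ce=cv2.connectedComponentsWithStats((m&near).astype(np.uint8))
    for i in range(1,nn):
        if st[i,4]>25:
            q=X[l==i].mean(0)*1000; d=q[:2]-[521,-232.5]; print(n,st[i,4],ce[i].round(),q.round(1),np.hypot(*d).round(1),np.degrees(np.arctan2(d[1],d[0])).round(1))
top=save("top","pics/top2.png"); save("scene","pics/scene2.png")
c=[cv2.resize(cv2.imread("pics/top2.png")[140:270,370:510],(400,371),interpolation=2),cv2.resize(cv2.imread("pics/w2.png"),(400,371))]
cv2.imwrite("pics/both2.png",np.hstack(c))
E
python3 w2.py
```

```text
[ 0.52121564 -0.2311321   0.22395196] [-1.79927696e+02  1.13260937e-02  1.94628580e+01] 29.99960035085678
white 314 [319. 137.] [ 586.8 -210.3  130. ] 69.5 18.6
yellow 297 [397. 171.] [ 583.6 -264.3  130. ] 70.2 -26.9
red 29 [434. 245.] [ 546.  -306.1  130. ] 77.7 -71.2
```

View pics/both2.png

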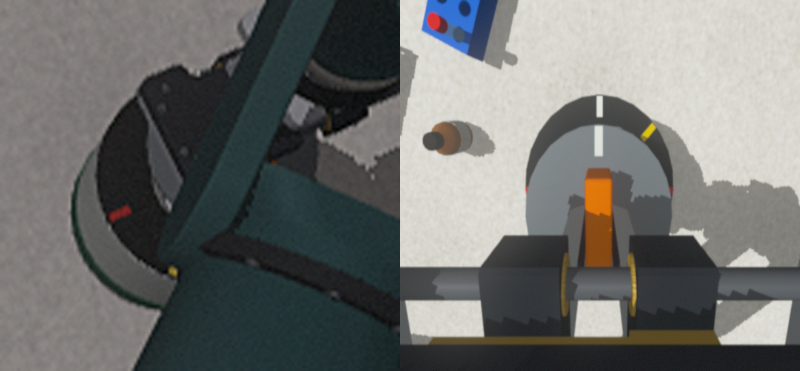

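The lid hangs level and its pointer lines up with the collar's white mark (both around wrist px x≈319). I'll measure the lid's own centre from the same wrist image.

```bash
cat > l.py <<'E'
from h import *
from scipy.optimize import least_squares
s=dict(np.load("pics/w2.npz")); T,o=toolT(); P=cloud(s,T@s["T_tool_cam"]); c=s["color"].astype(int)
hsv=cv2.cvtColor(s["color"],cv2.COLOR_RGB2HSV)
def edge(m,r,c0):
    k=cv2.findContours(cv2.morphologyEx(m.astype(np.uint8),cv2.MORPH_OPEN,np.ones((3,3))),cv2.RETR_EXTERNAL,cv2.CHAIN_APPROX_NONE)[0]
    k=max(k,key=len)[:,0]; q=P[k[:,1],k[:,0]]*1000
    d=np.hypot(q[:,0]-c0[0],q[:,1]-c0[1]); q=q[abs(d-r)<4]
    f=least_squares(lambda p:np.hypot(q[:,0]-p[0],q[:,1]-p[1])-p[2],[*c0,r],loss="soft_l1",f_scale=.5); print(len(q),f.x.round(2),np.median(q[:,2]).round(1))
edge(abs(P[...,2]-.202)<.006,58,(521,-231))
edge((P[...,2]>.124)&(P[...,2]<.208),80,(521,-232.5))
L=(abs(P[...,2]-.202)<.006); Q=P[L&(np.hypot(P[...,0]-.521,P[...,1]+.231)>.035)]
n=np.linalg.svd(Q-Q.mean(0),full_matrices=False)[2][2]; print("normal",n)
w=L&(hsv[...,2]>150)&(hsv[...,1]<30)&(np.hypot(P[...,0]-.521,P[...,1]+.231)>.035); q=P[w].mean(0)*1000; print("pointer",w.sum(),q)
E
python3 l.py
```

```text
413 [ 521.87 -232.68   57.13] 201.1
378 [ 520.89 -233.85   78.79] 128.7
normal [-9.84451481e-04  1.36470637e-04  9.99999506e-01]
pointer 688 [ 562.09011259 -214.11179386  201.94438203]
```

Call:
{"method": "arm_command", "body": {"targets": [0,0,0,-1,1,15,1,0,0,0,-1,1,30,1,0,0,0,-1,1,42,1,0,0,0,-1,1,47,1,0,0,0,-1,1,50,1,0,0,0,-1,1,52,1,0,0,0,-1,1,53,1,0,0,0,-1,1,53,1,0,0,0,-1,1,53,1]}}

```text
time: 6.9
tool_pos: [0.5209, -0.234, 0.1717]
ee_rot: [3.141, -0.001, 0.338]
wrist_force: [-0.1, 0.6, -2.0]
width: 0.0178
finger_force: 30.0
```

The foot is 2.5 mm in with no contact force, so I'll keep going down gently.

Call:
{"method": "arm_command", "body": {"targets": [0,0,0,0,0,2,1,0,0,0,0,0,4,1,0,0,0,0,0,6,1,0,0,0,0,0,8,1,0,0,0,0,0,10,1,0,0,0,0,0,11,1,0,0,0,0,0,11,1]}}

```text
time: 7.6
tool_pos: [0.5206, -0.2339, 0.1599]
ee_rot: [-3.141, 0.0, 0.338]
wrist_force: [-1.1, 0.3, -2.2]
width: 0.018
finger_force: 30.0
```

Call:
{"method": "arm_command", "body": {"targets": [0,0,0,0,0,1,1,0,0,0,0,0,2,1,0,0,0,0,0,2.5,1,0,0,0,0,0,2.5,1,0,0,0,0,0,2.5,1]}}

```text
time: 8.1
tool_pos: [0.5208, -0.2339, 0.1584]
ee_rot: [3.141, -0.001, 0.338]
wrist_force: [-1.8, 1.9, 3.0]
width: 0.0177
finger_force: 30.0
```

There is 5 N of contact at the seated height. I'll turn clockwise slowly and check on the way.

Call:
{"method": "arm_command", "body": {"targets": [0,0,2,0,0,0,1,0,0,5,0,0,0,1,0,0,8,0,0,0,1,0,0,11,0,0,0,1,0,0,14,0,0,0,1,0,0,17,0,0,0,1,0,0,20,0,0,0,1,0,0,20,0,0,0,1]}}

```text
time: 8.9
tool_pos: [0.5212, -0.2334, 0.1583]
ee_rot: [-3.141, -0.001, -0.01]
wrist_force: [-0.8, 4.5, 3.0]
width: 0.0172
finger_force: 30.0
```

```bash
python3 -c "
from h import *
o=robot.get_obs();print(o['wrist_force'],o['wrist_torque'],np.degrees(o['ee_rot']),o['tool_pos'])"
```

```text
[-0.78239491  4.47917514  3.0147458 ] [0.67938758 0.40229468 0.03087477] [-1.79954225e+02 -6.82350013e-02 -5.90021711e-01] [ 0.5212364  -0.23337751  0.15830436]
```

The turn works. There is a small side force of +y 4.5 N, so I'll ease it by 0.5 mm and go on to yellow.

Call:
{"method": "arm_command", "body": {"targets": [0,0,3,0,-0.5,0,1,0,0,6,0,-0.5,0,1,0,0,9,0,-0.5,0,1,0,0,12,0,-0.5,0,1,0,0,15,0,-0.5,0,1,0,0,18,0,-0.5,0,1,0,0,21,0,-0.5,0,1,0,0,23,0,-0.5,0,1,0,0,25,0,-0.5,0,1,0,0,25,0,-0.5,0,1,0,0,25,0,-0.5,0,1]}}

```text
time: 10.0
tool_pos: [0.5217, -0.2326, 0.1584]
ee_rot: [-3.139, -0.002, -0.445]
wrist_force: [1.4, 5.8, 3.6]
width: 0.0177
finger_force: 30.0
```

```bash
cat > f.py <<'E'
from h import *
T,o=toolT(); print(o['wrist_force'],o['wrist_torque'],np.degrees(o['ee_rot']),o['tool_pos'],o['finger_force'])
s=save("wrist","pics/w3.png")
P=cloud(s,T@s["T_tool_cam"]); L=(abs(P[...,2]-.137)<.012); Q=P[L]
print("disc z",np.median(P[(np.hypot(P[...,0]-.521,P[...,1]+.233)>.045)&(np.hypot(P[...,0]-.521,P[...,1]+.233)<.055)&L][:,2]))
E
python3 f.py
```

```text
[1.36651688 5.78552714 3.60748175] [0.94278483 0.06650039 0.09633679] [-1.79870264e+02 -8.66937413e-02 -2.54912393e+01] [ 0.52168236 -0.2325828   0.15839884] 30.003597736358643
disc z 0.13529619180963176
```

View pics/w3.png

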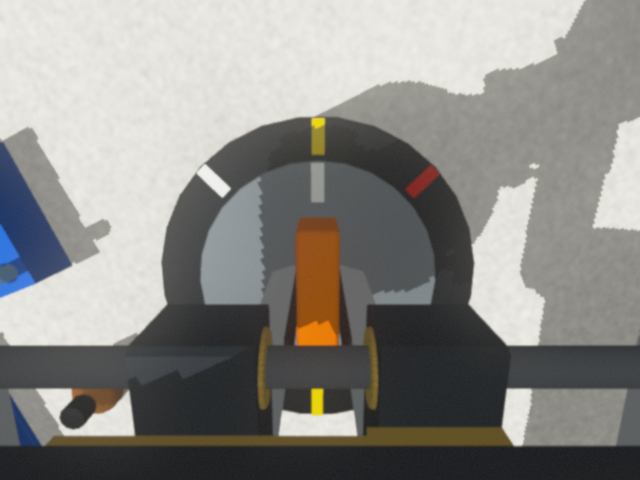

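The lid's pointer (317,182) sits on the yellow mark (318,136), and the other yellow mark is visible at (318,400). The disc lies on the collar with its top at 135 mm. The wrist torque of 0.096 N m matches the half-way spring. Handing in while holding.

```bash
python3 -c "
from bench import robot
print(robot.close_job())"
```

```text
the job is handed in; nothing more can be done
None
```

I seated the large lid in the centrifuge, turned it clockwise to the yellow marks without locking it, and handed the job in with it still held against the spring; the hand-in gave no verdict.

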